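# Tip up the bay hatch and knock the main breaker off

### The job

The mobile robot on the bench has to be isolated before anyone works on its wiring. With the fingertips, push the black counterweighted hatch of its electronics bay up by the front lip, past its balance point, so that it falls back on its stop and stays open by itself; then push the wide toggle of the main breaker in the bay right over towards the hatch's hinge, which switches it off. Only push, do not pinch the hatch or the toggle; leave the narrow auxiliary breaker on and the tools and parts lying about where they are.

Things in the scene. Friction and masses are not known exactly. Their poses are not given: they have to be found in the camera images.
- chassis: (Sizes in mm.) Grey robot chassis, wheels off, fixed on wooden blocks; flat deck 130 above the bench, 440 wide. Origin on the bench under the middle of the hatch's hinge; its front faces the arm's right (-y, give or take 0.25 rad); x front to rear, y left. Front face x = -185, rear 200. Bay: open well x -170 to -30, y -130 to 130, floor 35 up. Side decks y 130 to 220. Computer 44 high on rear deck, x 82 to 188.
- hatch (a joint): Hatch angle, rad: 0 shut flat on the deck, 1.8 leaning back on its stop. Black panel 6 thick, 280 wide, reaching 215 in front of its hinge; it overhangs the front face by 30: the lip, free below. Steel counterweight bar behind the hinge, top 42 above the deck; it drops into a rear well. Lip load 1 to 3 N, less as it rises. Balance near 1.04: below it falls shut, beyond it falls open. No latch.
- hatch_lip (a point): Middle of the lower front edge of the hatch's lip, moving with it: 215 in front of the hinge and 130 above the bench when shut; at angle t, 215 cos t + 6 sin t in front of the hinge and 215 sin t - 6 cos t above it.
- hatch_hinge (a point): Middle of the hinge line, fixed on the chassis, 136 above the bench; the line runs along the chassis' y.
- main_toggle (a joint): Angle of the main breaker's toggle, rad: 0 on, leaning 0.45 to the chassis front; 0.9 off, leaning 0.45 to the rear, towards the hatch's hinge. Stays where left; takes 3 N at its tip, 7 N half way down. Starts within 0.08 of 0.
- main_tip (a point): Top of the main toggle, mid width, moving with it; 11 below the deck when on. Black paddle 40 wide, 10 thick, standing 32 out of its case; pivot 38 below this point along it. Grey case 96 x 75, its face 87 above the bench, about 100 in front of the hinge, in the left or right half of the bay; the auxiliary breaker is in the other half, 100 or more away.
- aux_toggle (a joint): Angle of the auxiliary breaker's toggle, same sense; it stays on (0).
- aux_tip (a point): Top of the auxiliary toggle: same height and form, but only 10 wide, on a narrow case 26 wide.
- screwdriver: Loose screwdriver, 190 long, 26 thick, black handle, lying on one side deck along the chassis' x. Origin under its middle.
- tin: Loose small metal tin, diameter 48, 38 high, standing on the other side deck. Origin at the centre of its underside.
- wrench: Loose steel spanner, 180 long, about 20 high, lying on the bench in front of the chassis. Origin under its middle.
- meter: Loose grey multimeter, 140 x 75 x 42, on the bench beside the chassis. Origin at the centre of its underside.
- wheel: Loose robot wheel with rubber tyre, diameter 110, 44 high, lying flat on the bench beside the chassis. Origin at the centre of its underside.
- spool: Loose white spool, diameter 76, 50 high, on the bench beside the chassis. Origin at the centre of its underside.
- mug: Loose white mug, diameter 80, 90 high, on the bench beside the chassis. Origin at the centre of its underside.

How it is judged:
On the way, in this order (a step that is already met when the one before it is completed fails the run):
1. the hatch leans open on its stop by itself, no longer touched (value of joint hatch above 1.65 rad and contact force between each of the arm, the fingers and hatch below 0.3 N), for 0.3 s.
2. the main breaker's toggle is pushed over to off (value of joint main_toggle above 0.7 rad and value of joint hatch above 1.65 rad), for 0.2 s.
At the end, for the whole second after the job is handed in: The hatch stands open on its rear stop (over 1.65 of 1.8 rad) and at rest, the main toggle is over to off (beyond 0.7 of 0.9 rad), the auxiliary toggle is still on (below 0.25 rad), and every loose thing is within 30 mm of where it was (all of step 2 and value of joint aux_toggle below 0.25 rad and angular speed of hatch below 0.1 rad/s and distance of each of screwdriver, tin, wrench, meter, wheel, spool, mug from where it was at the start of the episode below 0.03 m); the robot touches nothing.
It fails at once if a loose tool or part is lifted, carried or knocked more than 30 mm from its place (distance of any of screwdriver, tin, wrench, meter, wheel, spool, mug from where it was at the start of the episode above 0.03 m).
It fails at once if the auxiliary breaker is switched (value of joint aux_toggle above 0.25 rad).
It fails at once if the hatch is pinched between the fingers, pressed on both its upper and its under side (contact force between the fingers and hatch_c0 above 1 N and contact force between the fingers and hatch_c1 above 1 N).
It fails at once if the main toggle is pinched between the fingers, pressed on both its front and its back (contact force between the fingers and main_toggle_c0 above 1 N and contact force between the fingers and main_toggle_c1 above 1 N).
It also fails if it takes over 51 s, if anything falls off the work surface, if the arm or the gripper's body presses on something with over 40 N, if the wrist force passes 120 N, or if a joint passes its speed limit or range.

### The arm

A 7-joint arm with a two-finger parallel gripper is mounted at the origin on the work surface. World frame = base frame: x ahead of the robot, y to its left, z up, the work surface at z = 0. Lengths are in m, angles in rad, forces in N, time in s.
With the tool pointing down it reaches from about 0.4 to 0.85 m from the base axis. Payload 10.4 kg.
Tool frame: the origin (TCP) lies between the finger pads; the fingertips stand 19 mm ahead of it and the grasp point (between the pads) is the TCP (manip.tip_reach is the z of the fingertips in the tool frame, in m); z points along the fingers, y is the direction in which the jaws open and shut (so a half turn about z gives the same grasp; the last joint's range is limited). The gripper opens to 85 mm and grips with 20 to 120 N. Pads are 22 mm wide; open, the fingers measure 114 mm over their backs; the gripper's body (76 mm by 85 mm) begins 54 mm behind the grasp point. The pads swing forward as they close: fully open they stand 13 mm farther back than shut.
Start: joints at [-0.023, 0.332, -0.065, 1.46, 0.022, 1.35, -0.088], TCP at [0.625, 0, 0.25] pointing down, gripper open.
Joint ranges: [-2.6, 2.6], [-0.5, 2.12], [-1.47, 1.34], [0.16, 2.42], [-1.27, 4.41], [0.06, 2.06], [-2.6, 2.6]. Speed limits (rad/s): [2.22, 2.22, 2.79, 2.79, 3.14, 3.14, 3.14].

### API

Orientations are given as a unit quaternion [x, y, z, w].
In Python, from workcell import sensors, cams, manip gives the robot as it stands.
- The arm moves only by the shell command python3 -m jog 'ROWS' [FORCE]. ROWS is JSON, a list of rows, each a list of 3 entries, a list of its own where there are three numbers: the shift along the world's x, y, z in m, then the turn, a rotation vector about the world's x, y, z in rad, then the opening in per cent of the stroke, from 0 (shut) to 100 (fully open). In form: [[[dx, dy, dz], [wx, wy, wz], grip], ...]. A call has 1 to 5 rows; each row shifts and turns the pose as measured when the row begins; what a row does not reach is not made up. A row lasts 1/8 s, in which the tool goes at most 62.5 mm and 10.7 degrees, less where a joint would pass 70% of its speed; a pose out of reach is approached as far as the arm can. A call with a gripper value outside its range is refused whole. The fingers move at their own pace and stop on an object; FORCE is the grip in N (left out, the last holds). Time passes only in rows, so rows that do not move let the fingers close. It gives the time, the measured TCP pose, the force and the opening at its end, in the units of the state.
- sensors.get_obs(): the state, without advancing time (a new reading comes with each control period).
- cams.camera(name): name is "scene" or "side" or "wrist"; returns (picture, depth): 420x560x3 uint8, red, green, blue; 420x560 float32, m along the optical axis (not along the pixel's ray), 0 where there is no reading.
- cams.camera_model(name): a dict with "intrinsics" (3x3 intrinsics, pixels), "view" (4x4, takes a point from world to camera coordinates). Camera axes: x right, y down, z forward; pixel columns grow to the right and rows downward; lengths in m; the calibration is good to about 2 mm. A picture is of the moment at which its call begins: read the wrist's pose just before it. camera_model takes no time and is no camera call; for the wrist camera it gives the pose at the moment of the call.
- manip.hand_in(): hands the job in, once; it reports no verdict.
The state is a dict: "clock": time; "joint_pos": joint angles; "joint_velocities": joint speeds; "tau": joint torques, N m; "position": TCP position; "ee_rot": TCP orientation; "ft_force": force on the tool from outside, world axes, zero at the start; "torque": the same for the moment, N m; "grip_width": opening from 0.0 (shut) to 1.0 (fully open).
Only numpy, scipy, OpenCV 4.12 (cv2) and the standard library are available. Lean on these libraries where they do the work, as an engineer would, in place of code of your own. Each camera call takes 0.05 s, during which the arm holds its last target.

## Working session

There is one attempt and no reset: what is moved stays moved. The work goes in short steps, Python scripts to look and compute and a shell command to move; the robot and the scene stay as the last step left them, time stands still between calls to the robot, and variables do not carry over. Pictures are saved under pics/ and viewed, and the job is handed in when it is done.

```bash
mkdir -p pics; ls; cat > h.py <<'E'
import numpy as np, cv2
from workcell import sensors, cams, manip
def grab(name,tag):
    m=cams.camera_model(name); p,d=cams.camera(name)
    cv2.imwrite(f'pics/{tag}.png',p[:,:,::-1]); np.savez(f'pics/{tag}.npz',p=p,d=d,K=m['intrinsics'],V=m['view'])
def load(tag):
    z=np.load(f'pics/{tag}.npz'); return z['p'],z['d'],z['K'],z['V']
def cloud(tag):
    p,d,K,V=load(tag); v,u=np.mgrid[:d.shape[0],:d.shape[1]]
    c=np.stack([(u-K[0,2])/K[0,0]*d,(v-K[1,2])/K[1,1]*d,d],-1)
    w=(c-V[:3,3])@V[:3,:3]; w[d==0]=np.nan
    return p,w
def proj(tag,P):
    p,d,K,V=load(tag); c=V[:3,:3]@np.asarray(P)+V[:3,3]; q=K@c; return q[:2]/q[2]
E
python3 - <<'E'
from h import *
print(sensors.get_obs())
for n in ('scene','side','wrist'): grab(n,n+'0')
for n in ('scene','side','wrist'):
    p,d,K,V=load(n+'0'); print(n,K.tolist(),(-V[:3,:3].T@V[:3,3]),V[:3,:3].tolist(),(d==0).mean())
E
```

```text
pics
{'clock': 0.0, 'joint_pos': array([-0.02258554,  0.33287364, -0.06469626,  1.46096069,  0.02161329,
        1.34990882, -0.08850536]), 'joint_velocities': array([ 0.00026054, -0.00074889,  0.00097251, -0.00031793,  0.00078864,
        0.00081237,  0.00104609]), 'tau': array([ 4.98105128e-04, -6.25449800e+01,  4.97091911e-02, -3.91610491e+01,
        1.63588714e-02,  9.83294769e-03, -6.01235030e-06]), 'position': array([ 6.24640290e-01, -2.04255250e-05,  2.49505561e-01]), 'ee_rot': array([ 7.07106254e-01,  7.07106935e-01, -5.42714928e-04, -4.84121552e-04]), 'ft_force': array([ 0.32800975, -0.39838482,  0.68501771]), 'torque': array([ 0.01002131,  0.00982731, -0.00547997]), 'grip_width': 0.9993822342389819}
scene [[515.0707975921663, 0.0, 278.7545285931097], [0.0, 515.0707975921663, 209.085907853238], [0.0, 0.0, 1.0]] [ 1.84683658 -0.52124928  1.37477641] [[0.3914516788506626, 0.9201138408069084, -0.012494121840150637], [0.6285830528282809, -0.27729016129614026, -0.7266316206616933], [-0.6720483083990882, 0.2765875745653075, -0.6869136661721068]] 0.006717687074829932
side [[494.60946101368245, 0.0, 285.36997345044216], [0.0, 494.60946101368245, 209.36082697192384], [0.0, 0.0, 1.0]] [0.42525249 1.00784325 1.0182629 ] [[-0.9836266330017823, -0.1799083335349794, 0.010565906219703162], [-0.12886107024504606, 0.6611234643779009, -0.7391282631751159], [0.1259899655721766, -0.7283877788469745, -0.6734818276698288]] 0.004034863945578232
wrist [[356.3843922164318, 0.0, 279.4375770672228], [0.0, 356.3843922164318, 200.69799946411075], [0.0, 0.0, 1.0]] [0.62470092 0.06567808 0.37403004] [[0.9999993512747842, -0.0004729567756157676, -0.0010362248301580112], [-0.0001844543517474301, -0.9649534881555666, 0.26242090555631487], [-0.0011240225097204695, -0.26242054418107713, -0.9649529494048428]] 0.003720238095238095
```

View pics/scene0.png

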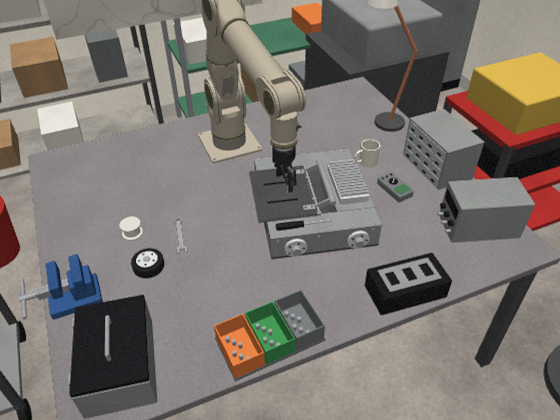

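View pics/side0.png

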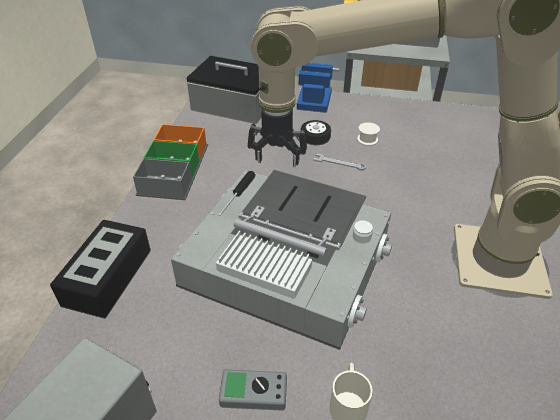

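View pics/wrist0.png

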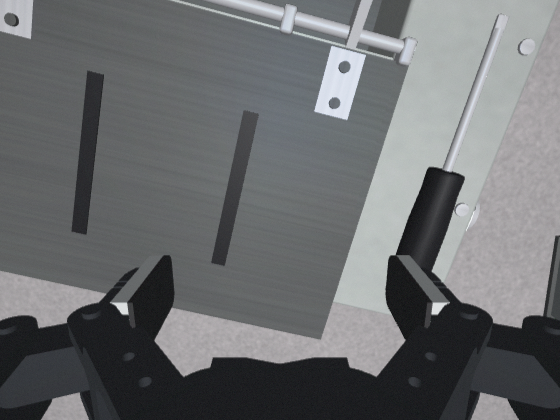

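The scene view has the chassis at about (315,200) with its front facing left, which is -y. In the wrist view the lip edge runs from (0,270) to (320,338), and the hatch's side edge from there to (410,62). The side view shows the hatch corners near (272,170), (367,192), (342,246) and (240,208). The screwdriver lies on the +x side deck and the tin on the -x side.

```bash
python3 - <<'E'
from h import *
p,w=cloud('wrist0')
for u,v in [(10,268),(100,288),(200,310),(300,331),(316,334),(330,290),(360,200),(390,110),(404,70),(150,150),(50,100)]:
    print('w',u,v,np.round(w[v,u],4),p[v,u])
p,w=cloud('side0')
for u,v in [(273,173),(300,176),(330,183),(364,193),(340,243),(300,195),(290,220),(245,208),(258,180)]:
    print('s',u,v,np.round(w[v,u],4),p[v,u])
# dark pixels at z .125-.145 in both
for t in('wrist0','side0'):
    p,w=cloud(t); g=p.max(-1); m=(abs(w[...,2]-.136)<.006)&(g<110)
    m=cv2.morphologyEx(m.astype(np.uint8),cv2.MORPH_OPEN,np.ones((5,5)))
    n,l,st,_=cv2.connectedComponentsWithStats(m); i=1+st[1:,4].argmax(); q=w[l==i]
    print(t,st[i],q[:,2].mean(),cv2.minAreaRect((q[:,:2]*1000).astype(np.float32)), cv2.boxPoints(cv2.minAreaRect((q[:,:2]*1000).astype(np.float32))).tolist())
E
```

```text
w 10 268 [ 0.4263 -0.0507  0.1344] [ 96 100  99]
w 100 288 [ 0.4906 -0.0668  0.1348] [ 98  98 100]
w 200 310 [ 0.564  -0.0855  0.1345] [104 106 106]
w 300 331 [ 0.6403 -0.1036  0.1349] [100 101 103]
w 316 334 [ 0.6527 -0.1064  0.1347] [100 101 102]
w 330 290 [ 0.662  -0.0681  0.1355] [ 97 100 101]
w 360 200 [0.6804 0.0011 0.1348] [107 111 112]
w 390 110 [0.6962 0.0617 0.1353] [101 105 107]
w 404 70 [0.7029 0.0862 0.1357] [103 106 107]
w 150 150 [0.5384 0.0361 0.1366] [103 104 105]
w 50 100 [0.4771 0.0681 0.1364] [95 97 98]
s 273 173 [ 0.653  -0.0912  0.137 ] [92 94 93]
s 300 176 [ 0.5974 -0.2608  0.0022] [156 153 151]
s 330 183 [ 0.496  -0.2432  0.0026] [160 157 154]
s 364 193 [ 0.3841 -0.2198 -0.0021] [156 153 152]
s 340 243 [0.4358 0.1468 0.1336] [117 119 120]
s 300 195 [ 0.5617 -0.0131  0.1346] [94 97 95]
s 290 220 [0.5713 0.091  0.1355] [93 95 94]
s 245 208 [0.6964 0.069  0.1361] [91 92 92]
s 258 180 [ 0.6905 -0.0607  0.1295] [167 174 168]
wrist0 [    0     0   352   338 68353] 0.13673889719430476 ((559.4913940429688, 18.93628692626953), (207.02395629882812, 249.42984008789062), 76.3001480102539) [[413.809326171875, -52.093814849853516], [656.142822265625, -111.16769409179688], [705.1734619140625, 89.96638488769531], [462.8399658203125, 149.04026794433594]]
side0 [ 244  171  119   72 4909] 0.13586172763166465 ((544.3359375, 21.432159423828125), (209.51394653320312, 281.4299011230469), 76.08079528808594) [[382.5533142089844, -46.39925765991211], [655.7192993164062, -114.09817504882812], [706.1185302734375, 89.26358032226562], [432.95257568359375, 156.96249389648438]]
```

```bash
python3 - <<'E'
from h import *
print(manip.tip_reach)
p,w=cloud('side0')
for n,u,v in [('wrench',318,157),('wrench',364,166),('wheel',316,128),('spool',369,129),('tin',364,227),('sdriver',238,188),('mug',352,378),('meter',253,388)]: print(n,np.round(w[v,u],3))
p,w=cloud('scene0')
for n,u,v in [('wrench',180,222),('wrench',183,248),('spool',130,223),('wheel',147,256)]: print(n,np.round(w[v,u],3))
h=np.array([.5706,.129,0]);f=np.array([-.239,-.971,0])
for s,z in[(290,.2),(290,.109),(216,.109)]: print(s,h+f*s/1000+[0,0,z])
E
python3 -m jog '[[[0,-0.05,0.0],[0,0,-0.12],0],[[-0.03,-0.05,0],[0,0,-0.121],0],[[-0.03,-0.05,0],[0.175,-0.043,0],0],[[-0.03,-0.03,0],[0.175,-0.043,0],0],[[-0.03,-0.03,0],[0.175,-0.043,0],0]]' 30
```

```text
0.019
wrench [ 0.553 -0.38   0.   ]
wrench [ 0.393 -0.358  0.001]
wheel [ 0.578 -0.49   0.045]
spool [ 0.391 -0.509  0.052]
tin [0.383 0.115 0.168]
sdriver [0.729 0.012 0.153]
mug [0.373 0.465 0.066]
meter [0.575 0.51  0.038]
wrench [ 0.423 -0.34   0.007]
wrench [ 0.555 -0.365  0.005]
spool [ 0.393 -0.515  0.044]
wheel [ 0.574 -0.493  0.04 ]
290 [ 0.50129 -0.15259  0.2    ]
290 [ 0.50129 -0.15259  0.109  ]
216 [ 0.518976 -0.080736  0.109   ]
clock: 0.78
position: [0.5041, -0.2066, 0.25]
ee_rot: [0.754, 0.596, 0.218, -0.167]
ft_force: [-0.1, 0.4, -1.2]
grip_width: -0.001
```

```bash
python3 -m jog '[[[0,0,0],[0.175,-0.043,0],0],[[0,0,0],[0.175,-0.043,0],0],[[0,0,0],[0.07,-0.017,0],0],[[0,0,0],[0,0,0],0]]'
python3 - <<'E'
from h import *
from scipy.spatial.transform import Rotation as R
o=sensors.get_obs(); print(np.round(R.from_quat(o['ee_rot']).as_matrix(),3).tolist(),o['joint_pos'].round(2),o['position'])
grab('wrist','w1');grab('scene','s1')
E
```

```text
clock: 1.27
position: [0.5002, -0.2145, 0.2484]
ee_rot: [0.693, 0.537, 0.383, -0.292]
ft_force: [0.8, -0.1, -0.4]
grip_width: 0.005
[[0.13, 0.968, 0.216], [0.521, -0.252, 0.816], [0.844, 0.007, -0.537]] [ 0.71  0.49  0.08  1.58 -0.86  1.7   0.71] [ 0.50021303 -0.21446113  0.24835347]
```

View pics/w1.png

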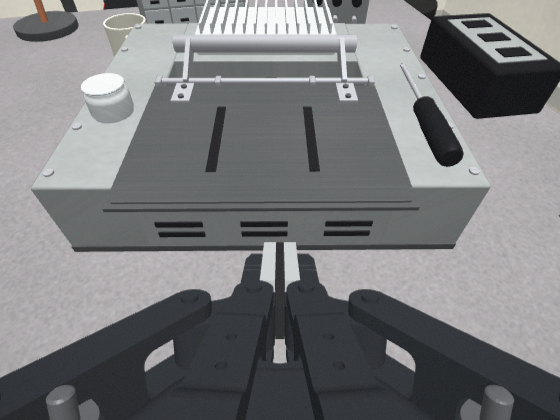

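View pics/s1.png

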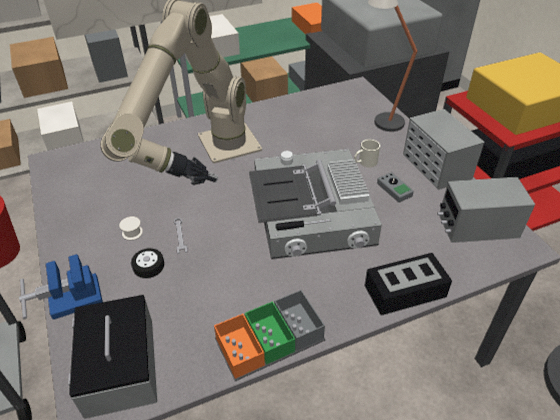

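The wrist view shows the fingers (cols 262–298) lined up with the middle of the lip (row ~207, cols 104–418). I'll lower now, then slide under the lip.

```bash
python3 -m jog '[[[0,0,-0.05],[0,0,0],0],[[0,0,-0.05],[0,0,0],0],[[0,0,-0.035],[0,0,0],0],[[0,0,0],[0,0,0],0]]'
python3 - <<'E'
from h import *
h=np.array([.5706,.129]);f=np.array([-.239,-.971])
o=sensors.get_obs(); P=o['position']; print(P,o['joint_pos'].round(2),'s',(P[:2]-h)@f,'lat',(P[:2]-h)@np.array([-.971,.239]))
grab('side','sd2');
E
```

```text
clock: 1.88
position: [0.5037, -0.2112, 0.1159]
ee_rot: [0.69, 0.545, 0.38, -0.286]
ft_force: [0.5, -0.4, 0.3]
grip_width: -0.002
[ 0.50369448 -0.21124157  0.11589184] [ 0.7   0.65  0.07  1.64 -0.86  1.53  0.89] s 0.34636498312635516 lat -0.016352470652981583
```

View pics/sd2.png

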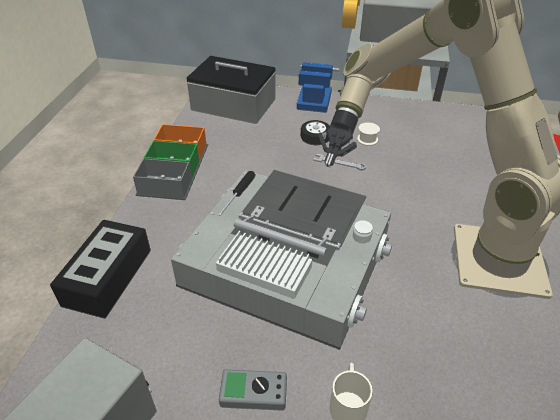

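The side view shows the closed fingers at (330,155), in front of the lip and clear of the wrench and wheel.

```bash
python3 -m jog '[[[0.011,0.045,-0.007],[0,0,0],0],[[0.010,0.040,0],[0,0,0],0],[[0.006,0.025,0],[0,0,0],0],[[0,0,0],[0,0,0],0]]'
cat > st.py <<'E'
from h import *
from scipy.spatial.transform import Rotation as R
h=np.array([.5706,.129]);f=np.array([-.239,-.971])
o=sensors.get_obs(); P=o['position']; M=R.from_quat(o['ee_rot']).as_matrix(); T=P+M[:,2]*.019
print('tcp',P.round(4),'tip s %.4f lat %.4f z %.4f'%((T[:2]-h)@f,(T[:2]-h)@np.array([-.971,.239]),T[2]),'toolz',M[:,2].round(3),'F',o['ft_force'].round(1),'q',o['joint_pos'].round(2))
E
python3 st.py
python3 - <<'E'
from h import *
grab('wrist','w3')
E
```

```text
clock: 2.42
position: [0.5357, -0.1003, 0.1192]
ee_rot: [0.689, 0.549, 0.382, -0.279]
ft_force: [-0.2, 0.2, -0.0]
grip_width: -0.0
tcp [ 0.5357 -0.1003  0.1192] tip s 0.2151 lat -0.0213 z 0.1087 toolz [ 0.22   0.804 -0.552] F [-0.2  0.2 -0. ] q [ 0.58  0.55 -0.    1.79 -0.94  1.37  0.84]
```

View pics/w3.png

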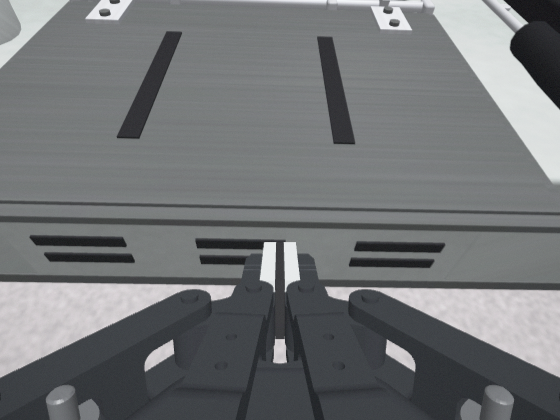

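The fingertips are at (280,243), just in front of and below the lip (rows 205–225). They need to go about 13 mm lower and 16 mm further in.

```bash
python3 -m jog '[[[0,0,-0.014],[0,0,0],0],[[0,0,0],[0,0,0],0],[[0.004,0.016,-0.002],[0,0,0],0],[[0,0,0],[0,0,0],0]]'; python3 st.py
python3 - <<'E'
from h import *
grab('wrist','w4')
E
```

```text
clock: 2.98
position: [0.5399, -0.0883, 0.1017]
ee_rot: [0.691, 0.547, 0.382, -0.277]
ft_force: [0.0, 0.7, 0.8]
grip_width: -0.0
tcp [ 0.5399 -0.0883  0.1017] tip s 0.2025 lat -0.0226 z 0.0912 toolz [ 0.224  0.801 -0.555] F [0.  0.7 0.8] q [ 0.57  0.57 -0.01  1.81 -0.96  1.33  0.86]
```

View pics/w4.png

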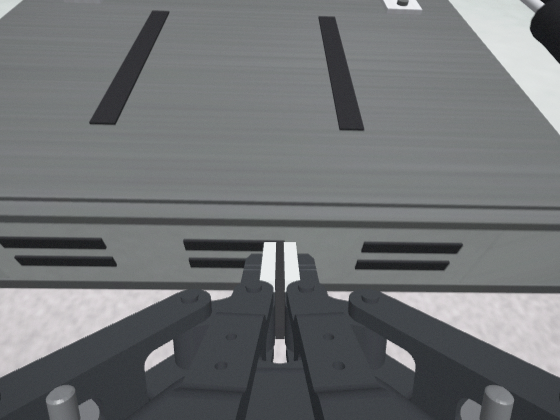

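```bash
python3 -m jog '[[[0.001,0.005,0.005],[0,0,0],0],[[0,0,0.015],[0,0,0],0],[[0,0,0.010],[0,0,0],0],[[0,0,0.0],[0,0,0],0]]'; python3 st.py
python3 - <<'E'
from h import *
grab('wrist','w5')
E
```

```text
clock: 3.52
position: [0.5411, -0.0848, 0.1346]
ee_rot: [0.692, 0.547, 0.382, -0.276]
ft_force: [0.4, 0.2, -1.4]
grip_width: -0.002
tcp [ 0.5411 -0.0848  0.1346] tip s 0.1989 lat -0.0230 z 0.1240 toolz [ 0.226  0.8   -0.556] F [ 0.4  0.2 -1.4] q [ 0.56  0.51 -0.01  1.81 -0.95  1.36  0.81]
```

View pics/w5.png

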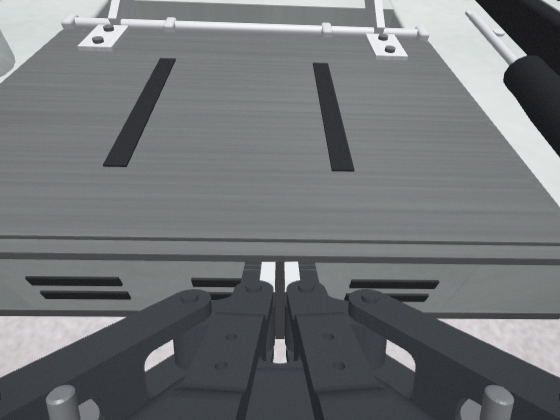

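The lip edge (row ~258) now hides the fingertips and the lip is starting to rise. I'll follow the arc.

```bash
python3 -m jog '[[[0,0.001,0.018],[0,0,0],0],[[0.001,0.003,0.018],[0,0,0],0],[[0.001,0.005,0.018],[0,0,0],0],[[0,0,0.0],[0,0,0],0]]'; python3 st.py
python3 - <<'E'
from h import *
grab('wrist','w6');grab('side','sd6')
p,w=cloud('sd6'); 
for u,v in [(300,200),(290,215),(320,215),(310,190)]: print(w[v,u].round(3))
E
```

```text
clock: 4.08
position: [0.5431, -0.0753, 0.1926]
ee_rot: [0.692, 0.547, 0.382, -0.276]
ft_force: [0.0, 0.2, 0.1]
grip_width: -0.002
tcp [ 0.5431 -0.0753  0.1926] tip s 0.1892 lat -0.0227 z 0.1820 toolz [ 0.227  0.799 -0.556] F [0.  0.2 0.1] q [ 0.55  0.42 -0.01  1.79 -0.95  1.41  0.72]
[0.553 0.044 0.167]
[0.572 0.089 0.151]
[0.496 0.08  0.157]
[0.532 0.013 0.179]
```

View pics/sd6.png

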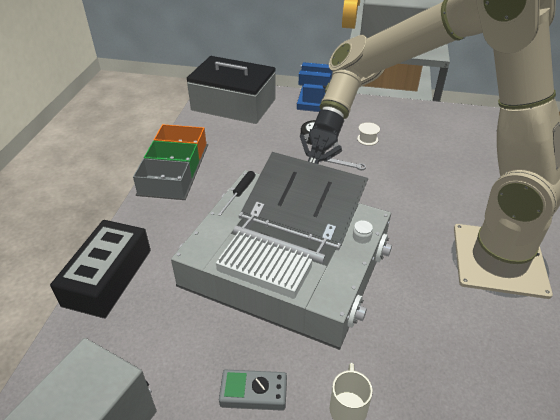

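The side view shows the hatch lifted to about 0.36 rad, with the fingertips under the lip at (315,158). I'll continue along the arc.

```bash
python3 -m jog '[[[0.001,0.006,0.017],[0,0,0],0],[[0.002,0.008,0.016],[0,0,0],0],[[0.002,0.009,0.016],[0,0,0],0],[[0.003,0.011,0.015],[0,0,0],0],[[0.003,0.012,0.014],[0,0,0],0]]'; python3 st.py
python3 - <<'E'
from h import *
grab('side','sd7')
E
```

```text
clock: 4.8
position: [0.5536, -0.0267, 0.273]
ee_rot: [0.693, 0.546, 0.381, -0.277]
ft_force: [-0.5, 0.4, -0.4]
grip_width: 0.005
tcp [ 0.5536 -0.0267  0.273 ] tip s 0.1395 lat -0.0212 z 0.2624 toolz [ 0.225  0.8   -0.556] F [-0.5  0.4 -0.4] q [ 0.49  0.29 -0.04  1.78 -0.96  1.43  0.55]
```

View pics/sd7.png

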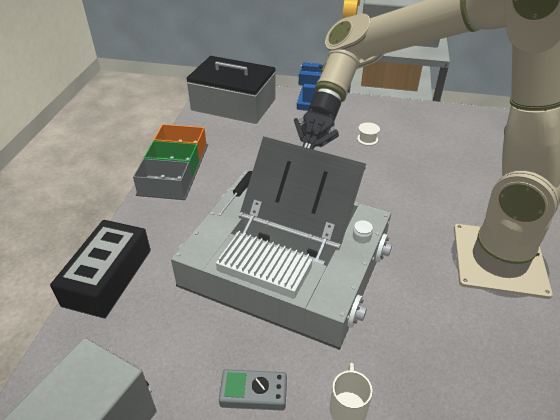

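```bash
python3 -m jog '[[[0.003,0.013,0.014],[0,0,0],0],[[0.003,0.014,0.013],[0,0,0],0],[[0.004,0.015,0.011],[0,0,0],0],[[0.004,0.015,0.009],[0,0,0],0],[[0.002,0.008,0.002],[0,0,0],0]]'; python3 st.py
python3 - <<'E'
from h import *
grab('side','sd8')
E
```

```text
clock: 5.48
position: [0.5709, 0.0451, 0.327]
ee_rot: [0.691, 0.548, 0.382, -0.277]
ft_force: [-0.3, 0.2, -0.4]
grip_width: 0.002
tcp [0.5709 0.0451 0.327 ] tip s 0.0657 lat -0.0208 z 0.3164 toolz [ 0.224  0.801 -0.555] F [-0.3  0.2 -0.4] q [ 0.41  0.2  -0.1   1.77 -0.99  1.38  0.39]
```

View pics/sd8.png

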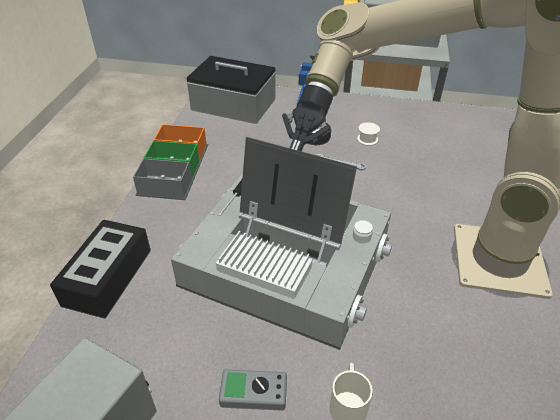

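The hatch is near 1.25 rad, past its balance point. I'll hold still and see if it falls open.

```bash
python3 -m jog '[[[0,0,0],[0,0,0],0],[[0,0,0],[0,0,0],0],[[0,0,0],[0,0,0],0],[[0,0,0],[0,0,0],0],[[0,0,0],[0,0,0],0]]'; python3 st.py
python3 - <<'E'
from h import *
grab('side','sd9');grab('wrist','w9')
E
```

```text
clock: 6.15
position: [0.5706, 0.0443, 0.3254]
ee_rot: [0.692, 0.547, 0.381, -0.278]
ft_force: [-0.7, 0.3, 0.4]
grip_width: -0.003
tcp [0.5706 0.0443 0.3254] tip s 0.0665 lat -0.0208 z 0.3148 toolz [ 0.224  0.801 -0.555] F [-0.7  0.3  0.4] q [ 0.41  0.21 -0.09  1.77 -0.99  1.38  0.4 ]
```

View pics/sd9.png

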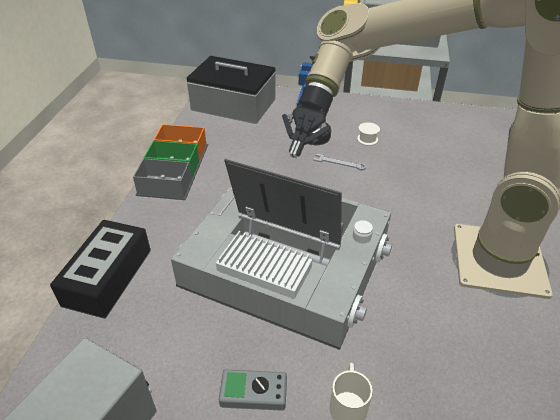

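View pics/w9.png

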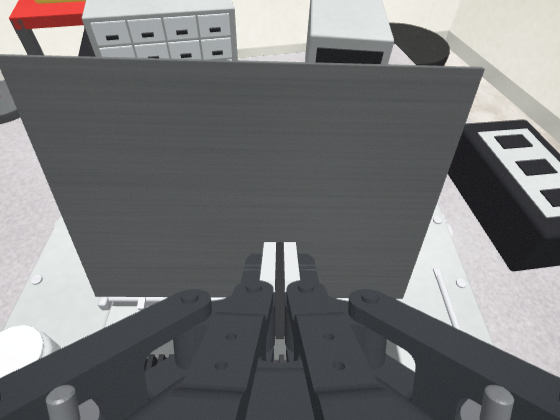

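The side view shows the hatch leaning back on its stop, and the wrist view shows clear space between the fingers and the panel. I'll back off and tilt steeper to look into the bay.

```bash
python3 -m jog '[[[-0.01,-0.04,0],[0,0,0],0],[[-0.01,-0.04,0],[-0.175,0.043,0],0],[[-0.005,-0.02,0],[-0.175,0.043,0],0],[[0,0,0],[-0.175,0.043,0],0],[[0,0,0],[0,0,0],0]]'; python3 st.py
python3 - <<'E'
from h import *
grab('side','sd10');grab('wrist','w10');grab('scene','s10')
E
```

```text
clock: 6.88
position: [0.5446, -0.0596, 0.3255]
ee_rot: [0.766, 0.607, 0.176, -0.119]
ft_force: [-0.2, 0.6, 0.2]
grip_width: -0.003
tcp [ 0.5446 -0.0596  0.3255] tip s 0.1815 lat -0.0203 z 0.3082 toolz [ 0.125  0.396 -0.91 ] F [-0.2  0.6  0.2] q [ 0.32  0.12 -0.05  1.62 -0.43  1.4   0.11]
```

View pics/s10.png

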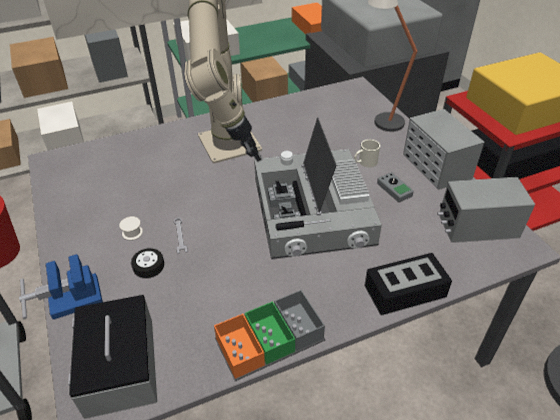

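View pics/w10.png

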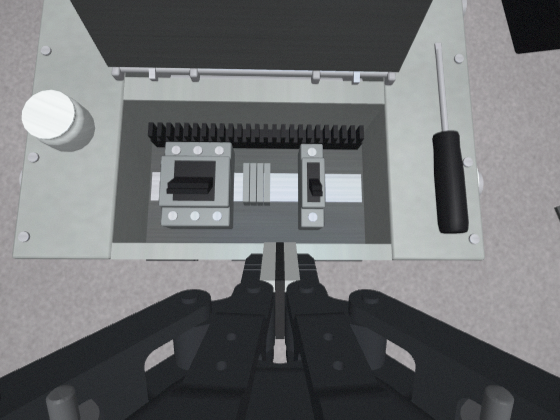

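The wrist view shows the main breaker on the left, with its case at cols 160–231 and its paddle at about (190,185). The auxiliary is at (315,187). I'll measure the paddle from depth and from both views.

```bash
python3 - <<'E'
from h import *
h=np.array([.5706,.129]);f=np.array([-.239,-.971]);l=np.array([-.971,.239])
p,w=cloud('w10'); s=(w[...,:2]-h)@f; y=(w[...,:2]-h)@l; z=w[...,2]
for nm,a,b in(('main',20,125),('aux',-125,-20)):
    m=(s>.03)&(s<.17)&(y*1000>a)&(y*1000<b)&(z>.100)&(z<.126)
    m=cv2.morphologyEx(m.astype(np.uint8),cv2.MORPH_OPEN,np.ones((2,2)))>0
    v,u=np.where(m); print(nm,len(u),u.min(),u.max(),v.min(),v.max(),'s',np.percentile(s[m],[2,50,98]).round(4),'y',np.percentile(y[m],[2,50,98]).round(4),'z',np.percentile(z[m],[2,50,98]).round(4))
    t=m&(z>np.percentile(z[m],80)); print('  top s %.4f y %.4f z %.4f'%(s[t].mean(),y[t].mean(),z[t].mean()),w[t].mean(0).round(4))
    print('  in scene px',proj('s10',w[t].mean(0)).round(1))
    m2=(s>.03)&(s<.17)&(y*1000>a)&(y*1000<b)&(abs(z-.087)<.006); print('  case z',np.median(z[m2]).round(4),'s',np.percentile(s[m2],[2,98]).round(3),'y',np.percentile(y[m2],[2,98]).round(3))
m=(abs(z-.130)<.004)&(s>.0)&(s<.25); print('deck front s',np.percentile(s[m],99.5))
p,_=cloud('s10'); cv2.imwrite('pics/s10z.png',cv2.resize(p[140:260,240:380,::-1],None,fx=5,fy=5,interpolation=cv2.INTER_CUBIC))
p,_=cloud('w10'); cv2.imwrite('pics/w10z.png',cv2.resize(p[130:240,130:260,::-1],None,fx=5,fy=5,interpolation=cv2.INTER_CUBIC))
E
```

```text
main 639 168 211 179 194 s [nan nan nan] y [nan nan nan] z [nan nan nan]
  top s nan y nan z nan [nan nan nan]
  in scene px [nan nan]
  case z 0.0882 s [0.072 0.126] y [0.028 0.101]
aux 178 311 323 181 196 s [0.1024 0.1127 0.1198] y [-0.0736 -0.0635 -0.0582] z [0.0877 0.1166 0.1204]
  top s 0.1172 y -0.0630 z 0.1196 [6.038e-01 2.000e-04 1.196e-01]
  in scene px [281.2 205.2]
  case z 0.0881 s [0.073 0.127] y [-0.076 -0.05 ]
deck front s 0.18192309701859047<stdin>:8: RuntimeWarning: Mean of empty slice.
  ret = ret.dtype.type(ret / rcount)
  ret = um.true_divide(
<stdin>:9: RuntimeWarning: Mean of empty slice.
```

View pics/s10z.png

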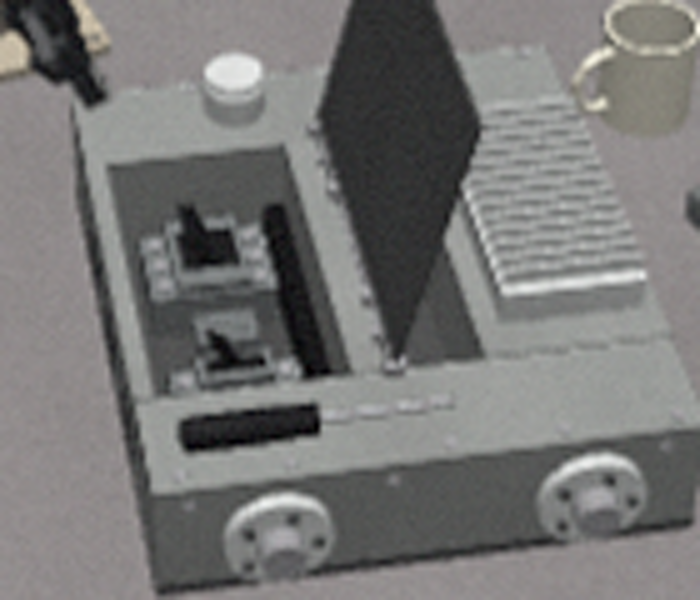

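View pics/w10z.png

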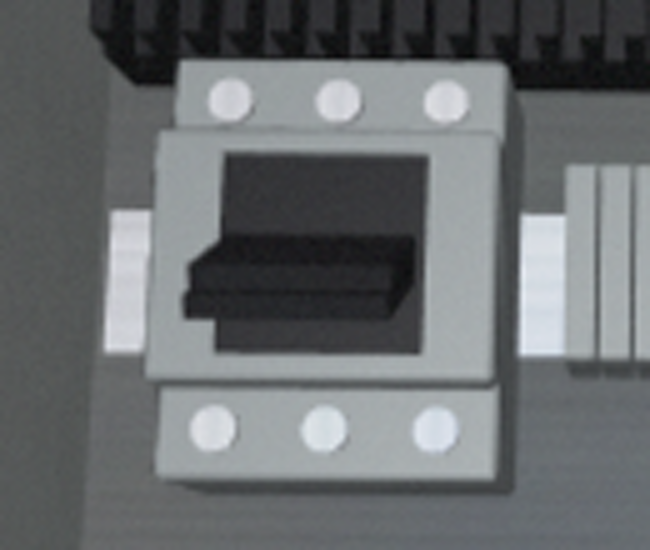

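```bash
python3 - <<'E'
from h import *
h=np.array([.5706,.129]);f=np.array([-.239,-.971]);l=np.array([-.971,.239])
p,w=cloud('w10'); s=(w[...,:2]-h)@f; y=(w[...,:2]-h)@l; z=w[...,2]
for nm,a,b in(('main',.02,.125),('aux',-.125,-.02)):
    m=(s>.03)&(s<.17)&(y>a)&(y<b)&(z>.097)&(z<.126)
    t=m&(z>.115); v,u=np.where(t); print(nm,m.sum(),t.sum(),u.min(),u.max(),v.min(),v.max(),'s',np.percentile(s[t],[2,50,98]).round(4),'y',np.percentile(y[t],[2,50,98]).round(4),'z',np.percentile(z[t],[2,50,98]).round(4),w[t].mean(0).round(4),proj('s10',w[t].mean(0)).round(1))
p,w=cloud('s10'); s=(w[...,:2]-h)@f; y=(w[...,:2]-h)@l; z=w[...,2]
for nm,a,b in(('main',.02,.125),('aux',-.125,-.02)):
    m=(s>.03)&(s<.15)&(y>a)&(y<b)&(z>.113)&(z<.126)&(p.max(-1)<60); print('scene',nm,m.sum(),s[m].mean(),y[m].mean(),z[m].mean())
p,w=cloud('sd10'); m=(p.max(-1)<110)&(w[...,2]>.2)&(w[...,2]<.36); s=(w[...,:2]-h)@f; y=(w[...,:2]-h)@l
m&=(abs(s)<.1)&(abs(y)<.14); k=np.polyfit(w[...,2][m]-.136,s[m],1); print('hatch slope',k,m.sum(),'angle',np.pi/2-np.arctan(k[0]))
E
```

```text
main 685 491 167 208 182 193 s [0.1072 0.1135 0.1188] y [0.0454 0.0649 0.0843] z [0.1155 0.1182 0.1209] [0.4806 0.0347 0.1181] [276.7 182.5]
aux 186 117 312 322 184 195 s [0.108  0.1147 0.1198] y [-0.068  -0.0629 -0.0582] z [0.1154 0.1176 0.1204] [0.6043 0.0029 0.1178] [282.  205.4]
scene main 10 0.11322266635504707 0.06270091243233636 0.1156385716624408
scene aux 2 0.11167549853650605 -0.06835162509460266 0.11481572698735228
hatch slope [-0.22745313 -0.00166545] 4344 angle 1.7944444625707892
```

The toggle tip is 113.5 mm in front of the hinge, 65 mm left and at z≈0.119, and the scene view agrees within 3 mm. The hatch is at 1.79 rad. I'll move in front of the toggle, high first.

```bash
python3 -m jog '[[[-0.025,0.02,-0.02],[0,0,0],0],[[-0.025,0.02,-0.03],[0,0,0],0],[[-0.024,0.019,-0.03],[0,0,0],0],[[0,0,-0.028],[0,0,0],0],[[0,0,0],[0,0,0],0]]'; python3 st.py
```

```text
clock: 7.65
position: [0.4638, -0.0071, 0.2067]
ee_rot: [0.772, 0.597, 0.178, -0.128]
ft_force: [0.2, 0.2, 1.2]
grip_width: 0.007
tcp [ 0.4638 -0.0071  0.2067] tip s 0.1495 lat 0.0708 z 0.1895 toolz [ 0.121  0.41  -0.904] F [0.2 0.2 1.2] q [ 0.31  0.01 -0.09  2.   -0.49  1.15  0.17]
```

```bash
python3 -m jog '[[[0.006,0.006,-0.02],[0,0,0],0],[[0,0,-0.02],[0,0,0],0],[[0,0,0],[0,0,0],0]]'; python3 st.py
python3 - <<'E'
from h import *
grab('wrist','w11')
E
```

```text
clock: 8.02
position: [0.4713, -0.0033, 0.1679]
ee_rot: [0.773, 0.594, 0.18, -0.129]
ft_force: [0.0, -0.3, -0.1]
grip_width: -0.001
tcp [ 0.4713 -0.0033  0.1679] tip s 0.1440 lat 0.0644 z 0.1508 toolz [ 0.125  0.414 -0.902] F [ 0.  -0.3 -0.1] q [ 0.3   0.06 -0.09  2.03 -0.51  1.06  0.2 ]
```

View pics/w11.png

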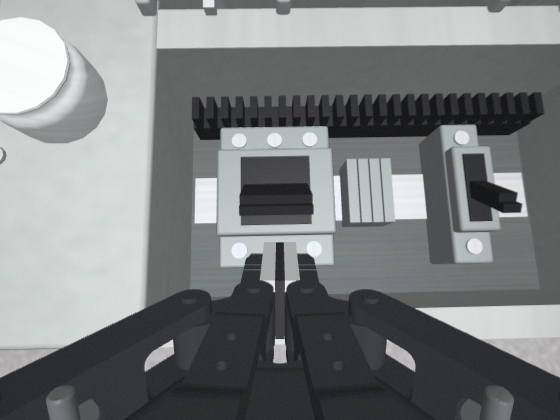

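The wrist view shows the fingers centred (col 280) on the paddle (cols 240–314, row ~200) and in front of it. I'll lower into the bay.

```bash
python3 -m jog '[[[0,0,-0.018],[0,0,0],0],[[0,0,-0.014],[0,0,0],0],[[0,0,-0.010],[0,0,0],0],[[0,0,0],[0,0,0],0]]'; python3 st.py
python3 - <<'E'
from h import *
grab('wrist','w12')
E
```

```text
clock: 8.57
position: [0.4728, -0.004, 0.126]
ee_rot: [0.773, 0.594, 0.181, -0.128]
ft_force: [-0.0, 0.4, -0.3]
grip_width: -0.002
tcp [ 0.4728 -0.004   0.126 ] tip s 0.1443 lat 0.0626 z 0.1088 toolz [ 0.129  0.414 -0.901] F [-0.   0.4 -0.3] q [ 0.3   0.12 -0.1   2.07 -0.53  0.98  0.25]
```

View pics/w12.png

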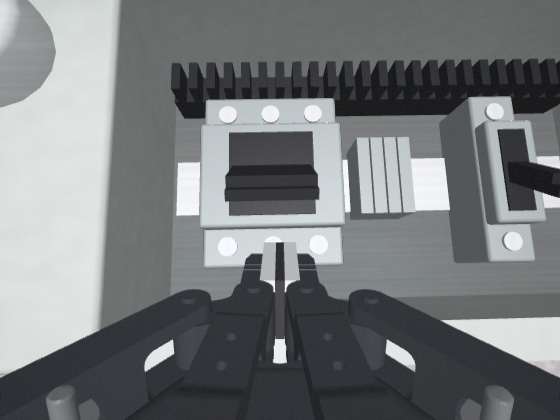

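The fingertips (row 243) are in front of the paddle (rows 165–200), clear of the case and the bay walls. Now I'll push.

```bash
python3 -m jog '[[[0.002,0.010,0],[0,0,0],0],[[0.002,0.010,0],[0,0,0],0],[[0.002,0.010,0],[0,0,0],0],[[0.002,0.008,0],[0,0,0],0]]'; python3 st.py
python3 - <<'E'
from h import *
grab('wrist','w13')
E
```

```text
clock: 9.12
position: [0.4825, 0.0343, 0.128]
ee_rot: [0.774, 0.593, 0.182, -0.126]
ft_force: [-3.0, -5.0, 3.3]
grip_width: 0.002
tcp [0.4825 0.0343 0.128 ] tip s 0.1048 lat 0.0623 z 0.1109 toolz [ 0.133  0.411 -0.902] F [-3.  -5.   3.3] q [ 0.25  0.11 -0.13  2.07 -0.53  0.94  0.17]
```

View pics/w13.png

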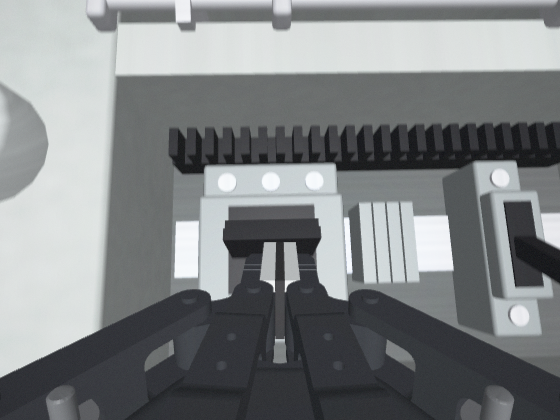

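The toggle is moving, with about 6.5 N on the fingers. I'll push further.

```bash
python3 -m jog '[[[0.002,0.008,0],[0,0,0],0],[[0.002,0.007,0],[0,0,0],0],[[0,0,0],[0,0,0],0]]'; python3 st.py
python3 - <<'E'
from h import *
grab('wrist','w14')
E
```

```text
clock: 9.55
position: [0.485, 0.0419, 0.1275]
ee_rot: [0.776, 0.592, 0.179, -0.122]
ft_force: [-2.6, -2.1, 2.9]
grip_width: -0.002
tcp [0.485  0.0419 0.1275] tip s 0.0970 lat 0.0616 z 0.1103 toolz [ 0.133  0.401 -0.906] F [-2.6 -2.1  2.9] q [ 0.23  0.11 -0.14  2.07 -0.52  0.92  0.14]
```

View pics/w14.png

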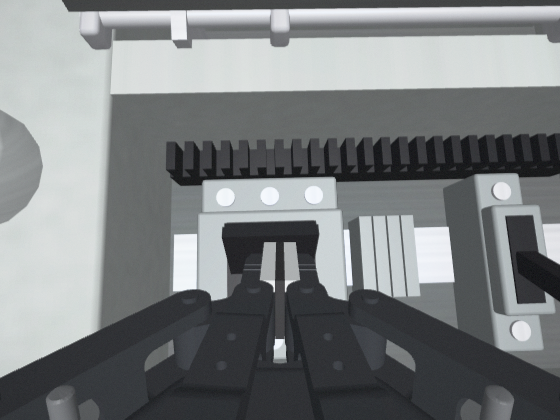

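```bash
cat > tg.py <<'E'
from h import *
import sys
h=np.array([.5706,.129]);f=np.array([-.239,-.971]);l=np.array([-.971,.239])
p,w=cloud(sys.argv[1]); s=(w[...,:2]-h)@f; y=(w[...,:2]-h)@l; z=w[...,2]
m=(s>.05)&(s<.125)&(z>.114)&(z<.126)&(p.max(-1)<60)
for n,k in(('main L',(y>.074)&(y<.09)),('main R',(y>.03)&(y<.05)),('aux',(y<-.04)&(y>-.1))):
    t=m&k
    if t.sum()<3: print(n,t.sum()); continue
    S=np.percentile(s[t],[5,50,95]); print(n,t.sum(),S.round(4),z[t].max().round(4))
E
python3 tg.py w10; python3 tg.py w14
python3 -m jog '[[[0.003,0.011,0],[0,0,0],0],[[0.001,0.006,0],[0,0,0],0],[[0,0,0],[0,0,0],0]]'; python3 st.py
python3 - <<'E'
from h import *
grab('wrist','w15')
E
python3 tg.py w15
```

```text
main L 127 [0.1076 0.1124 0.118 ] 0.1213
main R 66 [0.1071 0.1132 0.1186] 0.121
aux 117 [0.1083 0.1145 0.1196] 0.1213
main L 596 [0.0823 0.0867 0.0905] 0.126
main R 240 [0.0825 0.0869 0.0961] 0.1259
aux 18 [0.1074 0.1089 0.1121] 0.1156
clock: 9.98
position: [0.4857, 0.0413, 0.1274]
ee_rot: [0.782, 0.588, 0.172, -0.116]
ft_force: [-0.5, -0.4, -0.9]
grip_width: 0.0
tcp [0.4857 0.0413 0.1274] tip s 0.0978 lat 0.0608 z 0.1100 toolz [ 0.133  0.384 -0.914] F [-0.5 -0.4 -0.9] q [ 0.22  0.11 -0.14  2.07 -0.5   0.91  0.1 ]
main L 590 [0.082  0.0866 0.0904] 0.1258
main R 264 [0.0824 0.0872 0.0972] 0.1259
aux 58 [0.1078 0.1107 0.1166] 0.1158
```

View pics/w15.png

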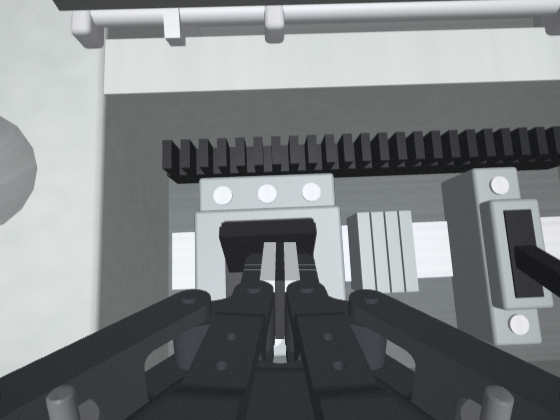

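The second push didn't advance the tool and shows no tool force. I need to see whether something is blocking the arm.

```bash
python3 - <<'E'
from h import *
grab('side','sd15');grab('scene','s15'); o=sensors.get_obs(); print(o['tau'].round(1),o['torque'].round(2),o['joint_velocities'].round(3))
p,_=cloud('sd15'); cv2.imwrite('pics/sd15z.png',cv2.resize(p[60:280,200:480,::-1],None,fx=2.8,fy=2.7))
p,_=cloud('s15'); cv2.imwrite('pics/s15z.png',cv2.resize(p[100:260,200:400,::-1],None,fx=3.5,fy=3.5))
E
```

```text
[ -5.1 -38.4  -5.6 -33.2  -4.1  -0.5  -0.1] [-2.04  1.21  0.25] [-0.001  0.002 -0.002 -0.003  0.001  0.003 -0.001]
```

View pics/sd15z.png

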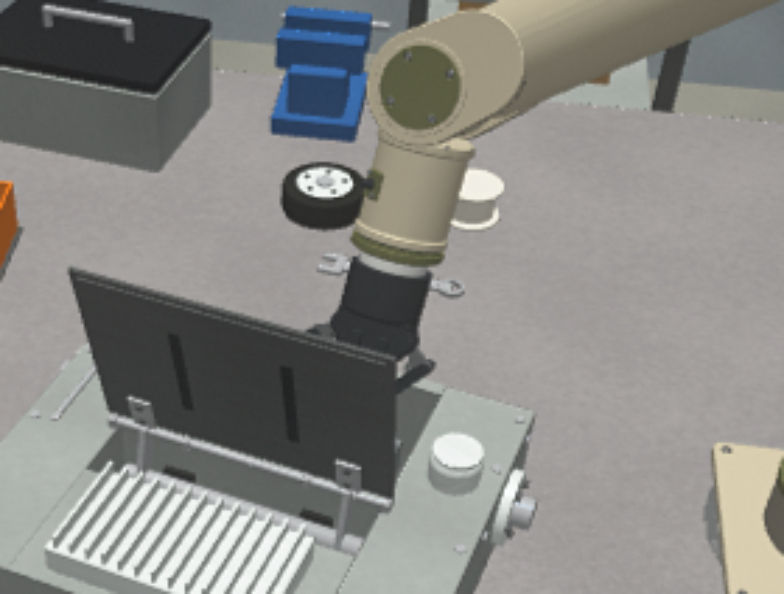

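View pics/s15z.png

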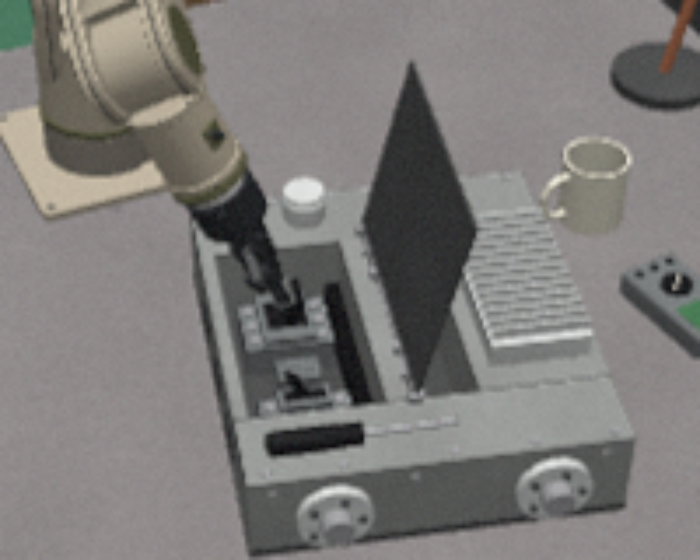

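The views show clear space between the arm and the hatch, but the toggle looks only about 0.7 rad over. I'll back off a little, compare the torque readings and look for what is blocking.

```bash
python3 -m jog '[[[-0.004,-0.015,0.0],[0,0,0],0],[[0,0,0],[0,0,0],0],[[0,0,0],[0,0,0],0]]'; python3 st.py
python3 - <<'E'
from h import *
o=sensors.get_obs(); print(o['tau'].round(1),o['torque'].round(2),o['ft_force'].round(2))
grab('wrist','w16')
E
python3 tg.py w16
```

```text
clock: 10.5
position: [0.4823, 0.0274, 0.1274]
ee_rot: [0.781, 0.588, 0.173, -0.116]
ft_force: [0.4, 1.0, 0.4]
grip_width: 0.003
tcp [0.4823 0.0274 0.1274] tip s 0.1120 lat 0.0607 z 0.1101 toolz [ 0.134  0.385 -0.913] F [0.4 1.  0.4] q [ 0.24  0.11 -0.13  2.07 -0.5   0.93  0.13]
[  0.3 -40.9  -0.1 -33.4  -1.7   0.2   0. ] [-0.41  0.14  0.02] [0.38 0.95 0.35]
main L 586 [0.0826 0.0871 0.0904] 0.1241
main R 218 [0.0829 0.0873 0.0906] 0.1253
aux 207 [0.108  0.1125 0.1184] 0.1189
```

View pics/w16.png

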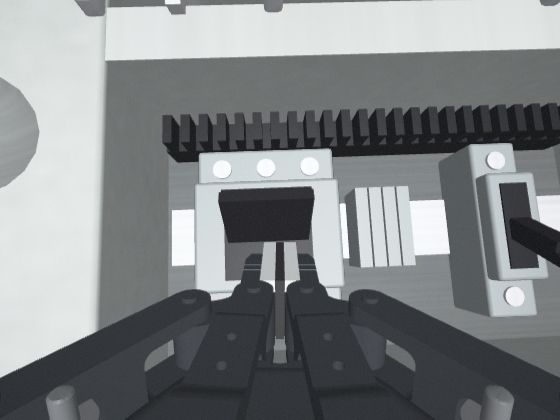

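```bash
cat > ang.py <<'E'
from h import *
import sys
h=np.array([.5706,.129]);f=np.array([-.239,-.971]);l=np.array([-.971,.239])
p,w=cloud(sys.argv[1]); s=(w[...,:2]-h)@f; y=(w[...,:2]-h)@l; z=w[...,2]
u=np.arange(560)[None,:]+0*z; v=np.arange(420)[:,None]+0*z
m=(s>.06)&(s<.125)&(y>.045)&(y<.083)&(z>.093)&(z<.117)&(p.max(-1)<60)
b=[int(a) for a in sys.argv[2:6]]
m&=(u>b[0])&(u<b[1])&(v>b[2])&(v<b[3])
k=np.polyfit(z[m],s[m],1); print(m.sum(),'lean rear',-np.arctan(k[0]),'res',np.std(s[m]-np.polyval(k,z[m])),'angle',.45-np.arctan(k[0]),'face s at .105',np.polyval(k,.105))
E
python3 ang.py w16 224 310 192 240; python3 tg.py w16
```

```text
2450 lean rear 0.45262208773364326 res 0.0003608432157255216 angle 0.9026220877336433 face s at .105 0.09513739217183662
main L 586 [0.0826 0.0871 0.0904] 0.1241
main R 218 [0.0829 0.0873 0.0906] 0.1253
aux 207 [0.108  0.1125 0.1184] 0.1189
```

The paddle's front face fits a lean of 0.45 rad to the rear, which puts the toggle at about 0.90, fully on its off stop. That's why the push stalled. I'll retreat straight up and then away.

```bash
python3 -m jog '[[[-0.003,-0.014,0.005],[0,0,0],0],[[0,0,0.04],[0,0,0],0],[[0,0,0.04],[0,0,0],0],[[0,-0.02,0.04],[0,0,0],0],[[0,-0.03,0.04],[0,0,0],0]]'
python3 -m jog '[[[0.01,-0.03,0.02],[0,0,0],0],[[0.02,-0.03,0],[0,0,0],0],[[0,0,0],[0,0,0],0],[[0,0,0],[0,0,0],0]]'; python3 st.py
python3 - <<'E'
from h import *
for n in('wrist','side','scene'): grab(n,n+'F')
h=np.array([.5706,.129]);f=np.array([-.239,-.971]);l=np.array([-.971,.239])
p,w=cloud('sideF'); m=(p.max(-1)<110)&(w[...,2]>.2)&(w[...,2]<.34); s=(w[...,:2]-h)@f; y=(w[...,:2]-h)@l
m&=(abs(s)<.1)&(abs(y)<.14); k=np.polyfit(w[...,2][m]-.136,s[m],1); print('hatch',np.pi/2-np.arctan(k[0]))
a=load('side0')[0].astype(int);b=load('sideF')[0].astype(int)
for n,(u0,u1,v0,v1) in dict(tin=(352,374,218,242),sd=(232,256,170,196),mug=(328,376,362,418),meter=(218,290,366,410)).items(): print(n,abs(a-b)[v0:v1,u0:u1].mean())
a=load('scene0')[0].astype(int);b=load('sceneF')[0].astype(int)
for n,(u0,u1,v0,v1) in dict(wrench=(172,190,215,256),wheel=(130,166,245,280),spool=(116,144,214,242)).items(): print(n,abs(a-b)[v0:v1,u0:u1].mean())
E
python3 tg.py wristF
```

```text
clock: 11.18
position: [0.4759, -0.0384, 0.2956]
ee_rot: [0.781, 0.59, 0.171, -0.118]
ft_force: [0.9, -0.0, 0.7]
grip_width: 0.002
clock: 11.68
position: [0.5062, -0.1052, 0.3214]
ee_rot: [0.781, 0.589, 0.173, -0.114]
ft_force: [-0.4, 0.4, -0.3]
grip_width: 0.002
tcp [ 0.5062 -0.1052  0.3214] tip s 0.2352 lat 0.0058 z 0.3040 toolz [ 0.135  0.382 -0.914] F [-0.4  0.4 -0.3] q [ 0.36  0.07  0.01  1.68 -0.42  1.42  0.16]
hatch 1.7997303803821956
tin 5.196338383838384
sd 66.84722222222223
mug 2.9284474206349205
meter 2.6355218855218854
wrench 2.240740740740741
wheel 3.033862433862434
spool 2.0654761904761907
main L 103 [0.0838 0.0877 0.0905] 0.1239
main R 46 [0.0837 0.0876 0.0905] 0.1238
aux 104 [0.1094 0.1155 0.1195] 0.1208
```

View pics/wristF.png

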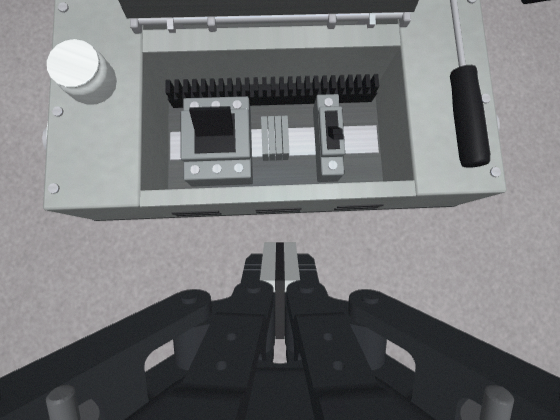

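View pics/sideF.png

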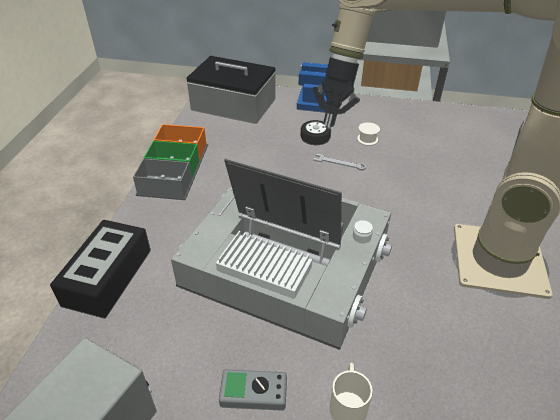

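```bash
python3 ang.py wristF 193 234 108 134; python3 - <<'E'
from h import *
a=load('scene0')[0].astype(int);b=load('sceneF')[0].astype(int)
print('sd scene diff',abs(a-b)[216:234,272:310].mean())
manip.hand_in()
E
```

```text
707 lean rear 0.4473287958666762 res 0.0012109924036560994 angle 0.8973287958666762 face s at .105 0.09473201931068059
sd scene diff 12.425438596491228
the job is handed in; nothing more can be done
```

The hatch is open on its stop and the main breaker is off. I handed the job in at about 12 s of the 51 s allowed; no verdict was reported.

**What I did:** With the closed fingertips I pushed the hatch up by its lip along its arc to about 1.25 rad, and it fell back on its stop by itself. I then went into the bay in front of the main toggle, which was in the left half, and pushed it over to the rear. After that I pulled the arm clear.

**Last checks:**

| Item | Result |
|---|---|
| Hatch | 1.80 rad |
| Main toggle | 0.90 rad, fitted to its front face in two views |
| Auxiliary toggle | unmoved, tip still about 115 mm in front of the hinge |
| Tin, mug, meter, wrench, wheel, spool | image patches essentially unchanged from the start |
| Tool | clear of everything, wrist force at noise level |

**Checks that disagreed or were weaker:**
- **Toggle angle:** my first estimate, from its top edge, gave only about 0.7 rad, and the second push did not advance. The front-face fit showed the toggle was already on its off stop.
- **Screwdriver:** the open hatch hides it in the side view. In the scene view its patch differed more than the others (12 grey levels against 2 to 5), which I put down to the changed shading without confirming it. The arm never went near it, and it lies on its deck in the last wrist picture.

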